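Dispense one bearing disc and slide it onto the ready mark

TASK

Press the red plunger of the disc dispenser all the way down once, so that one gold-coloured disc comes out of the outlet, and let the plunger come back up. Then push that disc along the bench with your fingertips until it lies flat and wholly inside the yellow ring. Do not pick the disc up, let no second disc out, and leave everything else on the bench where it is.

Things in the scene. Friction and masses are not known exactly. Their poses are not given: they have to be found in the camera images.
- dispenser: Dispenser fixed to the bench: clear magazine 46 x 46 mm, 43 mm high, holding three stacked gold-coloured aluminium discs; navy housing behind it (x = 23 to 95 mm, 56 mm wide, 85 mm high) on feet 4 mm thick (x = 15 to 95, out to y = +-57 mm). Origin on the bench on the magazine's vertical axis; z up, x points from the outlet back to the housing. Front wall's outer face at x = -23 mm, a 14.5 mm high slot under it.
- outlet (a point): Point on the open bench 63 mm in front of the magazine's axis (dispenser x = -63 mm, y = 0). Pressing the plunger drives a steel tongue forward under the stack, which shoves the lowest disc out along dispenser -x, on bench level, to about here (a few mm farther if pressed fast). The tongue goes back as the plunger rises.
- plunger_top (a point): Centre of the top of the red plunger cap, a disc 40 mm in diameter and 12 mm thick on a 14 mm stem, above the housing at dispenser x = 60 mm, y = 0; 133 mm above the bench when up, 101 mm when fully down. Moves with the plunger.
- plunger (a joint): Plunger travel in m: 0 up, 0.032 fully down against a stop. A spring (6 N when up, 8.6 N when down) brings it back up as soon as it is let go, within about a second; with the disc's drag a slow press takes 6 to 10 N, then meets the hard stop.
- disc1: The lowest gold-coloured aluminium disc in the magazine, the one that comes out first: 34 mm in diameter, 12 mm thick, about 30 g. Origin at the centre of its underside, z along its axis (up). At the start it rests on the bench inside the magazine.
- disc2: Second gold-coloured aluminium disc from below, like the first, lying on it; drops to the bench inside the magazine once the first is out and the plunger is up. Must stay in the magazine.
- disc3: Top gold-coloured aluminium disc; must stay in the magazine.
- ring_yellow: Yellow ring painted on the bench (flat, no height), inner diameter 92 mm, outer 106 mm; origin at its centre. It lies 110 to 150 mm to the left or the right of the outlet, level with it or up to 40 mm farther from the magazine.
- ring_blue: Blue painted ring of the same size on the other side of the outlet; not the target. Origin at its centre.
- worn_disc: Dark steel worn disc, 40 mm in diameter, 10 mm thick, lying inside the blue ring; leave alone. Origin at the centre of its underside.
- mortar_cube: Grey mortar cube, 50 mm, beside the dispenser's housing; leave alone. Origin at the centre of its underside.
- steel_bar: Dark square steel bar offcut, 90 x 16 x 16 mm, lying beside the dispenser's housing; leave alone. Long axis x, origin at the centre of its underside.
- wrench: Wrench, 150 mm long, lying flat between the robot and the outlet; leave alone. Length along its x axis, origin near its middle, on the bench.
- bowl: Steel bowl, 120 mm in diameter, 45 mm high, on the left; leave alone. Origin at the centre of its underside.
- core: Grey concrete core standing upright on the right, 50 mm in diameter, 100 mm high; leave alone. Origin at the centre of its underside.

How it is judged:
By the outcome, as a careful person would: the job done as asked, in the order asked, and still so for the second after the job is handed in, with the robot touching nothing.
It also fails if it takes over 58 s, if anything falls off the work surface, if the arm or the gripper's body presses on something with over 40 N, if the wrist force passes 120 N, or if a joint passes its speed limit or range.

ROBOT

A 6-joint arm with a two-finger parallel gripper is mounted at the origin on the work surface. World frame = base frame: x ahead of the robot, y to its left, z up, the work surface at z = 0. Lengths are in m, angles in rad, forces in N, time in s.
With the tool pointing down it reaches from about 0.325 to 0.75 m from the base axis. Payload 7.6 kg.
Tool frame: the origin (TCP) lies at the centre of the arm's flange, where the gripper is bolted on; the fingertips stand 173 mm ahead of it and the grasp point (between the pads) lies 155 mm ahead of it; y points along the fingers, z is the direction in which the jaws open and shut, and the axes are right-handed (so a half turn about y gives the same grasp; the last joint's range is limited). The gripper opens to 85 mm and grips with 20 to 120 N. Pads are 22 mm wide; open, the fingers measure 114 mm over their backs; the gripper's body (76 mm by 85 mm) begins 54 mm behind the grasp point. The pads swing forward as they close: fully open they stand 13 mm farther back than shut.
Start: joints at [-0.07, 0.052, 1.401, -0, 1.689, -0.07], TCP at [0.525, 0, 0.405] pointing down, gripper open.
Joint ranges: [-2.9, 2.9], [-0.91, 2.17], [0.12, 2.37], [-1.06, 4.2], [0.26, 2.73], [-2.93, 2.93]. Speed limits (rad/s): [2.57, 2.57, 3.01, 3.14, 3.14, 3.14].

INTERFACE

Orientations are given as a rotation vector (axis times angle).
In Python, from workcell import env, eyes, finder gives the robot as it stands.
- The arm moves only by the shell command python3 -m handwheel 'ROWS' [OPENING] [FORCE]. ROWS is JSON, a list that holds one entry, the list of rows, each a list of 6 numbers: the shift along the tool's x, y, z in m, then the turn, a rotation vector about the tool's x, y, z in rad. A call has 1 to 20 rows; each row shifts and turns the commanded pose from where the row before left it, along the tool's axes as they then stand; what a row does not reach is not made up. A row lasts 1/10 s, in which the tool goes at most 50 mm and 8.59 degrees, less where a joint would pass 70% of its speed; a pose out of reach is approached as far as the arm can. A call is refused whole if a number of a shift passes 0.05 or a number of a turn 0.15, either way. A call with a gripper value outside its range is refused whole. OPENING is the finger opening in m, from 0 to 0.0854, set as the call begins (- or left out, the last holds). The fingers move at their own pace and stop on an object; FORCE is the grip in N (left out, the last holds). Time passes only in rows, so rows that do not move let the fingers close. It gives the time, the measured TCP pose, the force and the opening at its end, in the units of the state.
- env.sense(): the state, without advancing time (a new reading comes with each control period).
- eyes.get_image(name): name is "scene" or "side" or "wrist"; returns a dict with "pixels" (480x640x3 uint8, red, green, blue), "intrinsics" (3x3 intrinsics, pixels), "camera_from_world" (4x4, takes a point from world to camera coordinates). Camera axes: x right, y down, z forward; pixel columns grow to the right and rows downward; lengths in m; the calibration is good to about 2 mm. A picture is of the moment at which its call begins. There is no depth.
- env.sign_off(): hands the job in, once; it reports no verdict.
Trained networks look in a picture, given as the dict that the camera call returned (one of the last four; its "shot" number tells which), for a name from the list of things; names that differ only in an ending like _2 or _b are one class to them, and where a whole thing is asked for, a point or a joint stands for the part that bears it (a point fixed in the world has none). Each returns a list of dicts, best first, with "conf" (0 to 1); they miss things now and then, are a little off and sometimes report something else, mostly with a low value. They report only what shows in the picture. A call takes as long as a camera call.
- finder.masks_of(thing, picture): "mask" (480x640 bool, what is visible of it) and "rect" ([left, top, right, bottom] in pixels, round what is visible of it).
The state is a dict: "t": time; "joints": joint angles; "joint_velocities": joint speeds; "effort": joint torques, N m; "eef_pos": TCP position; "tool_rot": TCP orientation; "ft_force": force on the tool from outside, world axes, zero at the start; "moment": the same for the moment, N m; "gripper_width": opening from 0.0 (shut) to 1.0 (fully open).
Only numpy, scipy, OpenCV 4.12 (cv2) and the standard library are available. Lean on these libraries where they do the work, as an engineer would, in place of code of your own. Each camera call takes 0.05 s, during which the arm holds its last target. There are 200 camera calls.

## Working session

There is one attempt and no reset: what is moved stays moved. The work goes in short steps, Python scripts to look and compute and a shell command to move; the robot and the scene stay as the last step left them, time stands still between calls to the robot, and variables do not carry over. Pictures are saved under pics/ and viewed, about 8 in all and at most 12, crops included, and the job is handed in when it is done.

```bash
mkdir -p pics; cat > h.py <<'E'
import numpy as np, cv2
from workcell import env, eyes, finder
def ray(p,uv,z):
    K=p["intrinsics"];T=np.array(p["camera_from_world"]);R=T[:3,:3];t=T[:3,3]
    d=R.T@np.linalg.inv(K)@np.array([uv[0],uv[1],1.]);c=-R.T@t
    return c+d*(z-c[2])/d[2]
def proj(p,X):
    T=np.array(p["camera_from_world"]);c=T[:3,:3]@np.array(X)+T[:3,3];q=np.array(p["intrinsics"])@c;return q[:2]/q[2]
def save(p,n): cv2.imwrite("pics/"+n,p["pixels"][:,:,::-1])
def cen(m):
    y,x=np.nonzero(m);return np.array([x.mean(),y.mean()])
def ell(m):
    c=max(cv2.findContours(m.astype(np.uint8),0,1)[0],key=len)
    return cv2.fitEllipse(cv2.convexHull(c))
E
python3 - <<'E'
from h import *
s=env.sense();print(s)
for n in("scene","side"):
    p=eyes.get_image(n);save(p,n+"0.png")
    T=np.array(p["camera_from_world"]);print(n,-T[:3,:3].T@T[:3,3])
    for k,z in(("ring_yellow",0),("ring_blue",0),("plunger_top",.133),("dispenser",0),("worn_disc",.01),("mortar_cube",.05),("steel_bar",.016),("wrench",0.005),("bowl",.045),("core",.1),("disc1",0)):
        r=finder.masks_of(k,p)
        for d in r[:2]:
            c=cen(d["mask"]);print(k,round(d["conf"],2),np.round(d["rect"]),c.round(),ray(p,c,z).round(3))
E
```

```text
{'t': 0.0, 'joints': array([-7.03046631e-02,  5.28555866e-02,  1.40170618e+00, -3.29912888e-05,
        1.68858824e+00, -7.02878555e-02]), 'joint_velocities': array([-9.12117833e-05,  5.94175411e-04, -7.19606250e-04, -3.92094457e-04,
        1.46352440e-06,  8.82249094e-04]), 'effort': array([ 8.02730119e-04, -3.81666934e+01, -3.60182977e+01,  8.43031398e-05,
        6.19437444e-03, -2.66336252e-05]), 'eef_pos': array([5.24978704e-01, 1.84897777e-05, 4.03871724e-01]), 'tool_rot': array([-1.21027892,  1.21039666, -1.20842232]), 'ft_force': array([-0.81407869,  0.42413876,  0.30900536]), 'moment': array([ 0.05897111,  0.00434771, -0.02579538]), 'gripper_width': 0.9998325941786914}
scene [ 1.48262961 -0.1986732   0.77903251]
ring_yellow 0.84 [233. 247. 280. 272.] [255. 258.] [ 0.519 -0.157  0.   ]
ring_blue 0.57 [246. 285. 276. 321.] [262. 303.] [ 0.672 -0.157  0.   ]
ring_blue 0.55 [335. 236. 378. 259.] [354. 243.] [0.502 0.087 0.   ]
plunger_top 0.8 [316. 238. 338. 266.] [326. 249.] [ 0.679 -0.021  0.133]
dispenser 0.83 [294. 238. 356. 308.] [324. 277.] [ 0.614 -0.011  0.   ]
worn_dis
[... 850 characters left out ...]
0.028  0.133]
dispenser 0.68 [323. 216. 383. 287.] [353. 255.] [0.68  0.006 0.   ]
dispenser 0.48 [396. 264. 427. 302.] [411. 281.] [ 0.718 -0.144  0.   ]
worn_disc 0.61 [258. 258. 280. 270.] [269. 265.] [0.5  0.1  0.01]
mortar_cube 0.71 [392. 265. 428. 299.] [411. 282.] [ 0.675 -0.172  0.05 ]
steel_bar 0.64 [301. 221. 327. 244.] [311. 233.] [0.641 0.12  0.016]
steel_bar 0.16 [251. 254. 297. 287.] [273. 269.] [0.497 0.078 0.016]
wrench 0.82 [252. 307. 300. 356.] [276. 331.] [ 0.401 -0.063  0.005]
bowl 0.65 [167. 180. 211. 214.] [190. 196.] [0.475 0.419 0.045]
core 0.97 [401. 391. 441. 450.] [421. 419.] [ 0.43  -0.396  0.1  ]
disc1 0.54 [331. 263. 343. 272.] [336. 266.] [ 0.624  0.005 -0.   ]
```

```bash
python3 - <<'E'
from h import *
a=cv2.imread("pics/scene0.png")[205:335,225:415];b=cv2.imread("pics/side0.png")[205:365,245:435]
o=np.vstack([cv2.resize(a,None,fx=2,fy=2,interpolation=2)*0])if 0 else None
cv2.imwrite("pics/c0.png",cv2.resize(a,None,fx=4,fy=4,interpolation=2));cv2.imwrite("pics/c1.png",cv2.resize(b,None,fx=3.7,fy=3.7,interpolation=2))
E
```

```text
(no output)
```

View pics/c0.png

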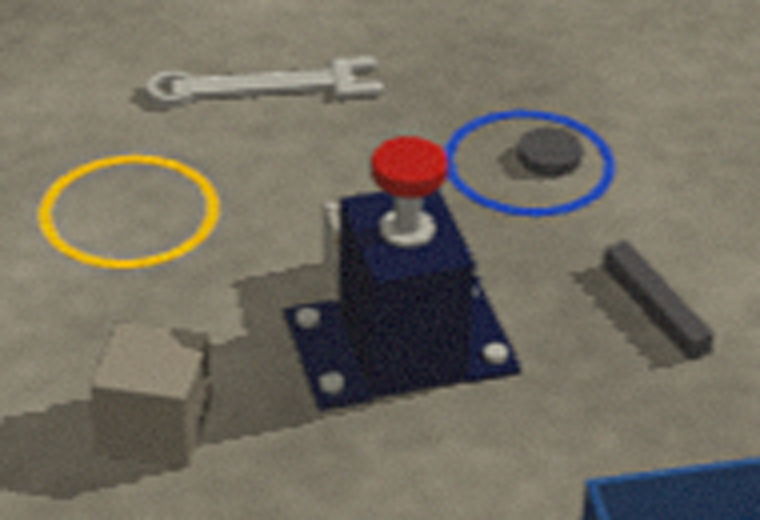

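View pics/c1.png

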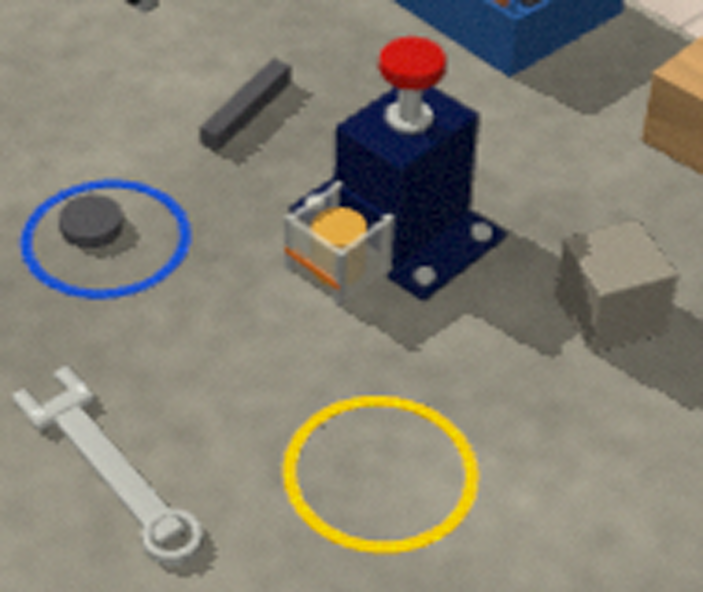

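Both pictures show the ring at lower left (scene (257,258), side (347,333)), with the path from the outlet to it clear. The wrench is beyond it. Next I measure the dispenser pose from the cap, the feet corners and the disc in the magazine.

```bash
python3 - <<'E'
from h import *
P={n:eyes.get_image(n) for n in("scene","side","wrist")}
save(P["wrist"],"w0.png")
for n,p in P.items():
    hsv=cv2.cvtColor(p["pixels"],cv2.COLOR_RGB2HSV);H,S,V=cv2.split(hsv)
    for nm,m,z in(("yel",(H>20)&(H<32)&(S>170)&(V>120),0),("blue",(H>105)&(H<122)&(S>150)&(V>100),0),("red",((H<6)|(H>174))&(S>170)&(V>60),.128)):
        cc,l,st,ce=cv2.connectedComponentsWithStats(m.astype(np.uint8),connectivity=8)
        for i in range(1,cc):
            if st[i,4]>60:
                e=ell(l==i);print(n,nm,st[i,4],np.round(e[0],1),np.round(e[1],1),ray(p,e[0],z).round(4))
p=P["scene"];f=lambda u,v:(u/4+225,v/4+205)
A=[ray(p,f(*q),.004) for q in((520,373),(320,410),(285,310))];print(np.round(A,4),np.linalg.norm(A[0]-A[1]),np.linalg.norm(A[1]-A[2]))
print("disc3",ray(P["side"],(338/3.7+245-.4,228/3.7+205-.4),.036))
# housing top rear/front corners z=.089
B=[ray(p,f(*q),.085) for q in((472,268),(374,280),(341,200),(440,188))];print(np.round(B,4))
E
```

```text
scene yel 238 [256.8 257.5] [27.9 44.3] [ 0.5172 -0.1533  0.    ]
scene blue 160 [278.6  26.7] [20.9 27. ] [-1.4448  0.145   0.    ]
scene blue 144 [251.8  41.7] [18.  35.2] [-1.1916 -0.0212  0.    ]
scene blue 195 [270.5  57.6] [19.  46.9] [-0.9356  0.0432  0.    ]
scene blue 976 [229.  68.] [49.2 67.6] [-0.8183 -0.1524  0.    ]
scene blue 133 [478.7  58.2] [15.9 28.8] [-0.7989  1.0134  0.    ]
scene blue 326 [562.7  56.3] [20.5 48. ] [-0.7723  1.4356  0.    ]
scene blue 94 [369.3  60.5] [18.3 23.4] [-0.8357  0.4891  0.    ]
scene blue 173 [356.7 245.3] [25.9 41.9] [0.5106 0.0923 0.    ]
scene blue 85 [541.5 301.6] [4.  6.3] [0.7717 0.4406 0.    ]
scene blue 652 [460.  341.6] [ 60.5 234.3] [0.8488 0.219  0.    ]
scene red 217 [327.  246.2] [14.9 18.4] [ 0.6633 -0.0163  0.128 ]
side yel 442 [347.3 332.7] [42.4 52.3] [ 0.5107 -0.1557  0.    ]
side blue 200 [366.4 131.9] [108.3 160. ] [1.1527 0.4387 0.    ]
side blue 255 [273.  269.2] [31.4 45.4] [0.5041 0.0904 0.    ]
side red 200 [355.9 221.7] [14.1 17.6] [ 0.6564 -0.0187  0.128 ]
wrist yel 905 [398.4 224.7] [32.7 35.6] [ 0.6038 -0.0321  0.    ]
wrist yel 1531 [309.2 326.5] [82.4 93.3] [ 0.5101 -0.1524  0.    ]
wrist blue 2464 [299.5  94.6] [112.5 120.4] [0.5033 0.0946 0.    ]
wrist red 2625 [510.3 254.7] [54.8 61. ] [ 0.656  -0.0164  0.128 ]
[[ 0.6965  0.0417  0.004 ]
 [ 0.7058 -0.069   0.004 ]
 [ 0.625  -0.0753  0.004 ]] 0.11115233086084825 0.08110862112793113
disc3 [ 0.59626273 -0.02425015  0.036     ]
[[ 0.699   0.011   0.085 ]
 [ 0.6997 -0.0402  0.085 ]
 [ 0.6331 -0.0456  0.085 ]
 [ 0.6319  0.0087  0.085 ]]
```

View pics/w0.png

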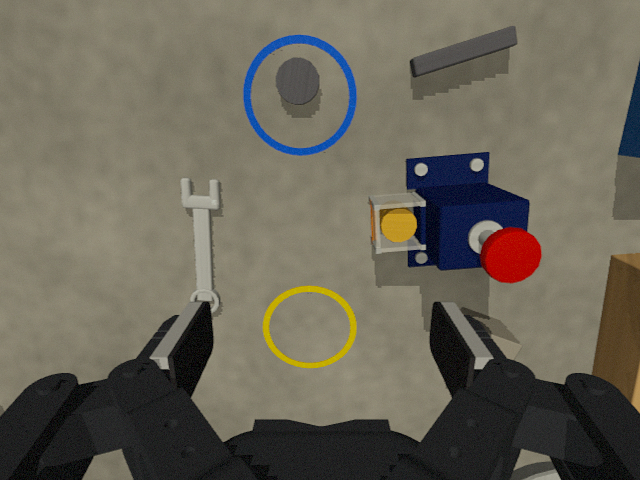

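The wrist view is the clearest: disc3 at (398,225), cap (510,255), feet corners (406,159), (489,153), (408,267), yellow ring (309,326). Jaws open along world x.

```bash
python3 - <<'E'
from h import *
from scipy.spatial.transform import Rotation as R
p=eyes.get_image("wrist");s=env.sense()
print("tool axes (cols)\n",R.from_rotvec(s["tool_rot"]).as_matrix().round(3),s["eef_pos"])
T=np.array(p["camera_from_world"]);print(-T[:3,:3].T@T[:3,3])
d=ray(p,(398.4,224.7),.036);c=ray(p,(510.3,254.7),.128);c2=ray(p,(510.3,254.7),.133)
print("disc3",d,"cap",c,c2,np.linalg.norm((c-d)[:2]))
A=np.array([ray(p,q,.004) for q in((406,159),(489,153),(408,267))]);print(A.round(4))
x=A[1]-A[0];y=A[0]-A[2];print(np.degrees(np.arctan2(x[1],x[0])),np.degrees(np.arctan2(-y[0],y[1])),np.linalg.norm(x),np.linalg.norm(y))
x=(c-d)/np.linalg.norm((c-d)[:2]);print(np.degrees(np.arctan2(x[1],x[0])))
E
```

```text
tool axes (cols)
 [[ 0.  0.  1.]
 [-1. -0.  0.]
 [ 0. -1.  0.]] [5.25002629e-01 1.61714051e-05 4.04709847e-01]
[0.52373966 0.07734083 0.37383055]
disc3 [ 0.5960496 -0.0215118  0.036    ] cap [ 0.6560156  -0.01639878  0.128     ] [ 0.65332521 -0.01449219  0.133     ] 0.060183590005039075
[[ 0.6061  0.0357  0.004 ]
 [ 0.686   0.0415  0.004 ]
 [ 0.6161 -0.0778  0.004 ]]
4.1366135963327855 5.020096646275231 0.08012470189854658 0.11388244450805685
4.873553796098292
```

```bash
python3 -m handwheel '[[[0.002,0,0.016,0,0,0],[0.002,0,0.016,0,0,0],[0.002,0,0.016,0,0,0],[0.002,0,0.016,0,0,0],[0.002,0,0.016,0,0,0],[0.002,0,0.016,0,0,0],[0.002,0,0.016,0,0,0],[0.002,0,0.019,0,0,0],[0,0.02,0,0,0,0],[0,0.02,0,0,0,0],[0,0.02,0,0,0,0],[0,0.02,0,0,0,0],[0,0,0,0,0,0],[0,0,0,0,0,0],[0,0,0,0,0,0],[0,0,0,0,0,0]]]' 0 20
python3 - <<'E'
from h import *
p=eyes.get_image("side");cv2.imwrite("pics/s1.png",cv2.resize(p["pixels"][150:310,260:440,::-1],None,fx=3.5,fy=3.5,interpolation=2))
E
```

```text
t: 3.0
eef_pos: [0.6562, -0.016, 0.3264]
tool_rot: [-1.207, 1.207, -1.211]
ft_force: [-0.4, -0.8, -0.0]
gripper_width: 0.001
```

View pics/s1.png

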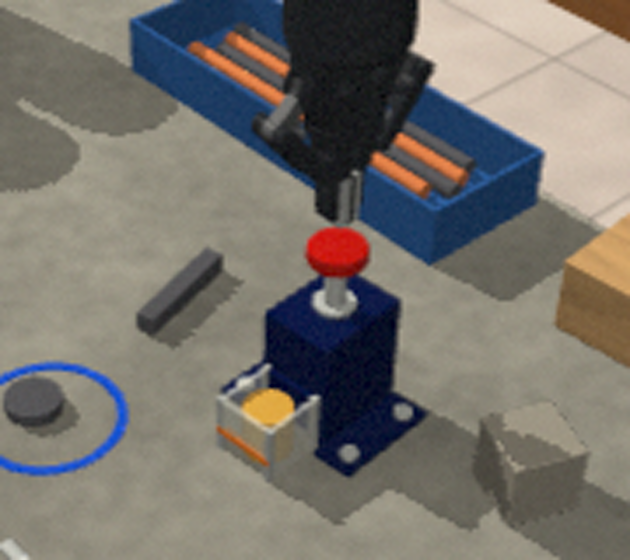

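The shut fingertips (337,215) sit centred over the cap (337,250), about 20 mm up. Pressing slowly.

```bash
python3 -m handwheel '[[[0,0.01,0,0,0,0],[0,0.008,0,0,0,0],[0,0.004,0,0,0,0],[0,0.004,0,0,0,0],[0,0.004,0,0,0,0],[0,0.004,0,0,0,0],[0,0.004,0,0,0,0],[0,0.004,0,0,0,0],[0,0.004,0,0,0,0],[0,0.004,0,0,0,0],[0,0.001,0,0,0,0],[0,0,0,0,0,0],[0,0,0,0,0,0]]]'

```

```text
t: 4.35
eef_pos: [0.656, -0.016, 0.2747]
tool_rot: [-1.209, 1.209, -1.21]
ft_force: [-2.5, -0.7, 7.4]
gripper_width: -0.001
```

```bash
python3 -m handwheel '[[[0,0.0015,0,0,0,0],[0,0,0,0,0,0],[0,0,0,0,0,0]]]'

```

```text
t: 4.65
eef_pos: [0.656, -0.0159, 0.2744]
tool_rot: [-1.208, 1.208, -1.21]
ft_force: [-4.8, -0.4, 12.6]
gripper_width: 0.003
```

```bash
python3 -m handwheel '[[[0,0.0015,0,0,0,0],[0,0,0,0,0,0],[0,0,0,0,0,0],[0,0,0,0,0,0]]]'
python3 -m handwheel '[[[0,-0.01,0,0,0,0],[0,-0.02,0,0,0,0],[0,-0.03,0,0,0,0],[0,-0.03,0,0,0,0],[0,-0.02,-0.02,0,0,0],[0,0,-0.04,0,0,0],[0,0,-0.05,0,0,0],[0,0,-0.04,0,0,0],[0,0,0,0,0,0],[0,0,0,0,0,0],[0,0,0,0,0,0]]]'
python3 - <<'E'
from h import *
p=eyes.get_image("wrist");save(p,"w1.png")
q=eyes.get_image("side")
for n,P in(("w",p),("s",q)):
    hsv=cv2.cvtColor(P["pixels"],cv2.COLOR_RGB2HSV);H,S,V=cv2.split(hsv)
    for r in finder.masks_of("disc1",P)[:3]:
        print(n,r["conf"],r["rect"],[ray(P,cen(r["mask"]),z).round(4) for z in(.012,.024)])
    m=(H>12)&(H<32)&(S>120)&(V>70)
    cc,l,st,ce=cv2.connectedComponentsWithStats(m.astype(np.uint8))
    for i in range(1,cc):
        if st[i,4]>60: e=ell(l==i);print(n,"gold",st[i],np.round(e,1) if 0 else e,ray(P,e[0],.012).round(4),ray(P,e[0],0).round(4))
E
```

```text
t: 5.05
eef_pos: [0.6559, -0.0159, 0.2744]
tool_rot: [-1.208, 1.207, -1.21]
ft_force: [-9.5, 0.6, 18.5]
gripper_width: -0.002
t: 6.15
eef_pos: [0.5068, -0.016, 0.3809]
tool_rot: [-1.209, 1.208, -1.21]
ft_force: [0.5, 0.1, 0.2]
gripper_width: -0.002
w 0.76 [406.7, 193.3, 441.8, 229.4] [array([ 0.5999, -0.0252,  0.012 ]), array([ 0.5966, -0.0221,  0.024 ])]
w 0.56 [335.3, 193.2, 371.8, 230.6] [array([ 0.5341, -0.0261,  0.012 ]), array([ 0.533, -0.023,  0.024])]
w gold [394 188   7  48 207] ((396.8254089355469, 212.50799560546875), (6.074806213378906, 64.12625122070312), 178.072021484375) [ 0.576  -0.0259  0.012 ] [ 0.5785 -0.029   0.    ]
w gold [ 334  194   36   38 1059] ((351.21881103515625, 212.6092529296875), (36.047359466552734, 37.123619079589844), 165.8830108642578) [ 0.5336 -0.026   0.012 ] [ 0.5346 -0.0291  0.    ]
w gold [ 406  195   36   35 1034] ((421.49285888671875, 210.94676208496094), (35.83896255493164, 39.53406524658203), 82.90113067626953) [ 0.5988 -0.0244  0.012 ] [ 0.6021 -0.0274  0.    ]
w gold [ 275  281  101   66 1079] ((325.38848876953125, 324.6468200683594), (8
[... 820 characters left out ...]
(14.68554401397705, 174.1823272705078), (15.901337623596191, 78.23031616210938), 72.73822021484375) [0.1555 0.8941 0.012 ] [0.1564 0.9183 0.    ]
s gold [ 419  210   96   73 3615] ((466.7906494140625, 244.93174743652344), (63.189456939697266, 99.11112976074219), 112.43814849853516) [ 0.9062 -0.1567  0.012 ] [ 0.9196 -0.1501  0.    ]
s gold [309 283  15  14 180] ((316.0943603515625, 289.2795715332031), (14.622156143188477, 15.307154655456543), 82.6544418334961) [ 0.5322 -0.0319  0.012 ] [ 0.5394 -0.0232  0.    ]
s gold [321 312  54  43 519] ((347.49774169921875, 332.78411865234375), (42.71996307373047, 53.116329193115234), 95.19074249267578) [ 0.5041 -0.1626  0.012 ] [ 0.5109 -0.156   0.    ]
```

View pics/w1.png

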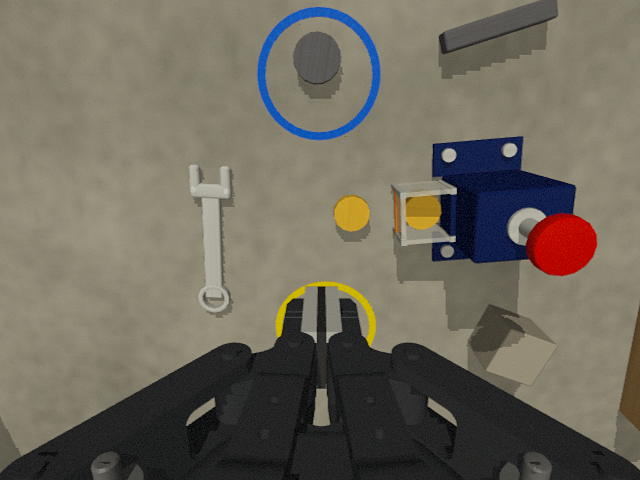

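The plunger is back up. One gold disc is out at (351,213), which is (0.534,-0.027). The second is still in the magazine at (421,211). The ring is at (0.5105,-0.1535). I will push with the jaws 24 mm apart so they cradle the disc, which then sits about 23 mm ahead of the TCP in -y.

```bash
python3 -m handwheel '[[[-0.023,0,0.0135,0,0,0],[-0.023,0,0.0137,0,0,0],[0,0.02,0,0,0,0],[0,0.04,0,0,0,0],[0,0.04,0,0,0,0],[0,0.04,0,0,0,0],[0,0.03,0,0,0,0],[0,0.02,0,0,0,0],[0,0.01,0,0,0,0],[0,0,0,0,0,0],[0,0,0,0,0,0],[0,0,0,0,0,0]]]' 0.024 20
python3 - <<'E'
from h import *
p=eyes.get_image("side");cv2.imwrite("pics/s2.png",cv2.resize(p["pixels"][200:360,230:410,::-1],None,fx=3.5,fy=3.5,interpolation=2))
E
```

```text
t: 7.55
eef_pos: [0.5339, 0.03, 0.1823]
tool_rot: [-1.207, 1.207, -1.211]
ft_force: [-0.7, 0.1, 0.2]
gripper_width: 0.284
```

View pics/s2.png

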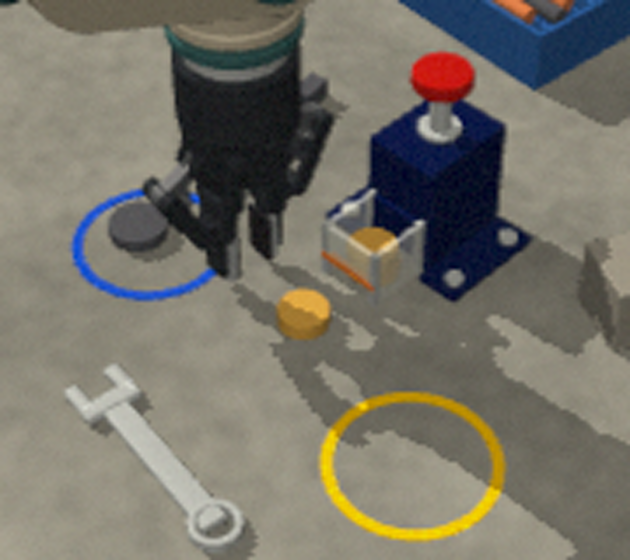

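The two fingertips (230,275) and (265,250) are behind the disc (303,315), clear of the magazine. I lower to bench level and start the push.

```bash
python3 -m handwheel '[[[0,0.005,0,0,0,0],[0,0.002,0,0,0,0],[0,0,0,0,0,0],[0.01,0,0,0,0,0],[0.01,0,0,0,0,0],[0.008,0,0,0,0,0],[0.006,0,0,0,0,0],[0.006,0,-0.001,0,0,0],[0.006,0,-0.001,0,0,0],[0.006,0,-0.001,0,0,0],[0.006,0,-0.001,0,0,0],[0.006,0,-0.001,0,0,0],[0,0,0,0,0,0],[0,0,0,0,0,0]]]'
python3 - <<'E'
from h import *
p=eyes.get_image("side");cv2.imwrite("pics/s3.png",cv2.resize(p["pixels"][220:360,250:410,::-1],None,fx=3.5,fy=3.5,interpolation=2))
for r in finder.masks_of("disc1",p)[:3]: print(r["conf"],r["rect"],ray(p,cen(r["mask"]),.007).round(4))
E
```

```text
t: 9.0
eef_pos: [0.5282, -0.0341, 0.1737]
tool_rot: [-1.209, 1.209, -1.209]
ft_force: [-0.5, 0.0, 0.2]
gripper_width: 0.277
0.48 [313.7, 289.0, 328.5, 306.2] [ 0.5283 -0.0601  0.007 ]
```

View pics/s3.png

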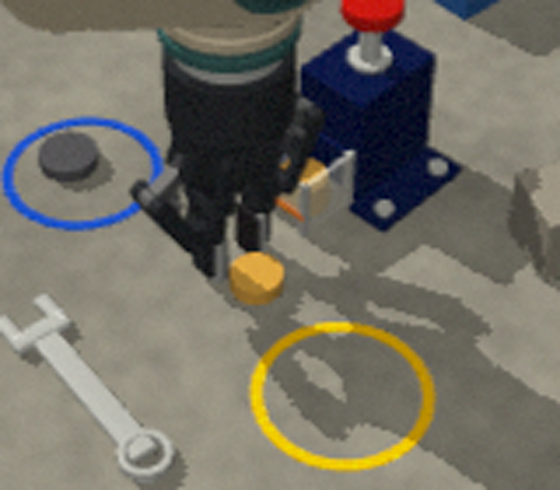

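The disc (257,278) is cradled and moving as expected. About 94 mm remains in -y and 18 mm in -x.

```bash
python3 -m handwheel '[[[0.005,0,-0.001,0,0,0],[0.0075,0,-0.0015,0,0,0],[0.0075,0,-0.0015,0,0,0],[0.0075,0,-0.0015,0,0,0],[0.0075,0,-0.0015,0,0,0],[0.0075,0,-0.0015,0,0,0],[0.0075,0,-0.0015,0,0,0],[0.0075,0,-0.0015,0,0,0],[0.0075,0,-0.0015,0,0,0],[0.0075,0,-0.0015,0,0,0],[0.0075,0,-0.0015,0,0,0],[0.0065,0,-0.001,0,0,0],[0.004,0,-0.001,0,0,0],[0.003,0,0,0,0,0],[0,0,0,0,0,0],[0,0,0,0,0,0]]]'
python3 -m handwheel '[[[-0.005,0,0,0,0,0],[-0.01,0,0,0,0,0],[-0.015,0,0,0,0,0],[-0.015,0,0,0,0,0],[0,-0.02,0,0,0,0],[0,-0.04,0,0,0,0],[0,-0.05,0,0,0,0],[0,-0.05,0,0,0,0],[0,-0.04,0,0,0,0],[0,0,0,0,0,0],[0,0,0,0,0,0],[0,0,0,0,0,0]]]'
python3 - <<'E'
from h import *
p=eyes.get_image("side");q=eyes.get_image("wrist");save(q,"w4.png")
for P in(p,q):
  for r in finder.masks_of("disc1",P)[:3]: print(P["shot"],r["conf"],r["rect"],ray(P,cen(r["mask"]),.009).round(4))
  for r in finder.masks_of("ring_yellow",P)[:1]: e=ell(r["mask"]);print("ring",ray(P,e[0],0).round(4))
E
```

```text
t: 10.7
eef_pos: [0.5103, -0.1274, 0.1737]
tool_rot: [-1.209, 1.209, -1.209]
ft_force: [1.0, -0.4, 0.1]
gripper_width: 0.281
t: 11.9
eef_pos: [0.51, -0.0817, 0.372]
tool_rot: [-1.211, 1.211, -1.207]
ft_force: [-0.2, -0.1, 0.5]
gripper_width: 0.286
12 0.65 [336.7, 319.3, 351.9, 339.5] [ 0.5093 -0.153   0.009 ]
ring [ 0.5116 -0.1562  0.    ]
13 0.67 [412.6, 115.8, 453.2, 157.1] [ 0.6006 -0.0222  0.009 ]
13 0.57 [303.7, 255.0, 340.9, 292.6] [ 0.5087 -0.1502  0.009 ]
ring [ 0.5106 -0.1521  0.    ]
```

View pics/w4.png

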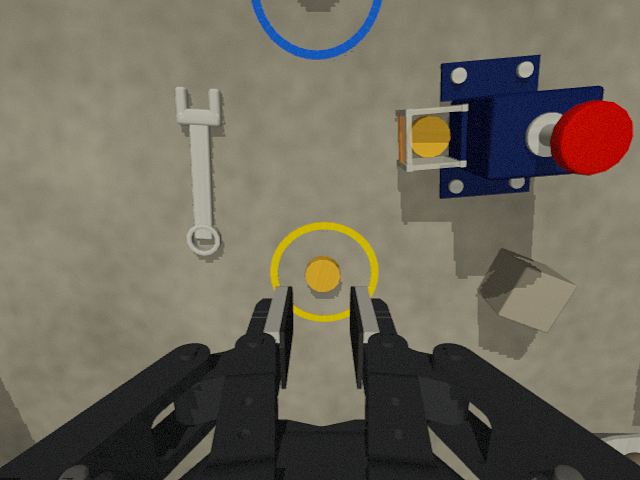

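The disc (322,274) lies flat in the middle of the yellow ring (325,271). The plunger is up, the second disc is still in the magazine, and the arm is clear. Handing in.

```bash
python3 -c "
from workcell import env
print(env.sign_off())"
```

```text
the job is handed in; nothing more can be done
None
```

The job is done and was handed in at about 12 s of the 58 s allowed. I pressed the plunger once, slowly, to its hard stop (18.5 N) and let it come back up. One disc came out, and I pushed it into the yellow ring with the fingertips spread 24 mm so that they cradled it.

**Last checks:**
- **Disc:** it lies flat, 2–4 mm from the ring's centre in both the side and wrist views, where up to 29 mm is allowed.
- **Dispenser:** the plunger is up, and no second disc shows outside the magazine. I did not check the two remaining discs one by one; only the top one is visible.
- **Other objects:** the wrench and mortar cube look undisturbed in the last picture. The worn disc is mostly out of that frame, but it looked in place during the push. I did not re-measure the bowl, core or steel bar, but the arm never went near them.
- **Robot:** the arm ended well above the bench, with wrist force near zero.

No check failed. The two cameras disagree by about 4 mm on where the ring lies, which is well inside the margin.

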